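Swing the hold-down arms over the plate in the sanding jig

TASK

Lock the metal repair plate into the plywood sanding jig: with a fingertip, push the thumb post or side of each of the two steel swing arms round until the arm points straight in across the plate, square to its edge to within ten degrees or so. Push gently and do not grip the arms, lift or shift the plate, or disturb the marker, tape measure, sanding block and cup around the jig; draw back when both arms are in place.

Things in the scene. Friction and masses are not known exactly. Their poses are not given: they have to be found in the camera images.
- jig: plywood sanding jig, 200 x 270 x 18 mm (jig x, y, z), screwed to the bench; origin at the centre of its underside, z up. Its top is 18 mm above the bench; low dowels (5 mm) stand round the nest in which the plate lies. The left swing arm pivots at jig y = +100 mm, the right one at jig y = -100 mm, both at jig x = 0
- left_arm (a joint): angle of the left swing arm on its upright pivot: 0 = pointing straight inwards over the plate (jig -y), growing clockwise seen from above (pi/2 = pointing along jig -x, the edge nearer the robot). Starts swung out, between 1.2 and 2.6, and closes counter-clockwise; stops at -0.7 and 2.9. Friction about 0.15 N m, no spring: it stays where it is left
- right_arm (a joint): angle of the right swing arm on its upright pivot: 0 = pointing straight inwards over the plate (jig +y), growing clockwise seen from above (pi/2 = pointing along jig +x, the edge farther from the robot). Starts swung out, between 1.2 and 2.6, and closes counter-clockwise; stops at -0.7 and 2.9. Friction about 0.15 N m, no spring: it stays where it is left
- left_arm_post (a point): middle of the upright thumb post on the left swing arm, 70 mm from the pivot axis along the arm, 50 mm above the bench; the post is round, black, 14 mm in diameter (18 mm at its foot), and stands from 32 to 66 mm above the bench
- right_arm_post (a point): middle of the upright thumb post on the right swing arm, 70 mm from the pivot axis along the arm, 50 mm above the bench; the post is round, black, 14 mm in diameter (18 mm at its foot), and stands from 32 to 66 mm above the bench
- left_arm_pivot (a point): pivot axis of the left swing arm, 24 mm above the bench, fixed to the jig; bolt head up to 37 mm above the bench. The arm is a flat steel bar 22 mm wide, 94 mm from this axis to its round tip, underside 24 mm and top 32 mm above the bench
- right_arm_pivot (a point): pivot axis of the right swing arm, 24 mm above the bench, fixed to the jig; bolt head up to 37 mm above the bench. The arm is a flat steel bar 22 mm wide, 94 mm from this axis to its round tip, underside 24 mm and top 32 mm above the bench
- plate_centre (a point): centre of the loose metal repair plate with two ribs, 112 x 140 x 3 mm (x, y, z), lying in the nest on the jig; the arms pass 3 mm above it
- marker: white felt marker with black cap, 16 x 120 x 17 mm (long axis y), lying on the bench near the jig; leave alone; origin at the centre of its underside
- tape_measure: pocket tape measure, 35 x 82 x 62 mm, standing on the bench beyond the jig; leave alone; origin at the centre of its underside
- cork_block: cork sanding block, 62 x 112 x 37 mm, on the bench to the left of the jig; leave alone; origin at the centre of its underside
- cup: small white mixing cup, 66 mm across, 61 mm tall, on the bench to the right of the jig; leave alone; origin at the centre of its underside

How it is judged:
By the outcome, as a careful person would: the job done as asked, in the order asked, and still so for the second after the job is handed in, with the robot touching nothing.
It also fails if it takes over 64 s, if anything falls off the work surface, if the arm or the gripper's body presses on something with over 40 N, if the wrist force passes 120 N, or if a joint passes its speed limit or range.

ROBOT

A 6-joint arm with a two-finger parallel gripper is mounted at the origin on a cart in front of the work surface, level with it; the furniture and walls round the work are solid. World frame = base frame: x ahead of the robot, y to its left, z up, the work surface at z = 0. Lengths are in m, angles in rad, forces in N, time in s.
With the tool pointing down it reaches from about 0.425 to 0.95 m from the base axis. Payload 3.5 kg.
Tool frame: the origin (TCP) lies between the finger pads; the fingertips stand 25 mm ahead of it and the grasp point (between the pads) lies 6 mm ahead of it; z points along the fingers, y is the line along which they close (so a half turn about z gives the same grasp; the last joint's range is limited). The gripper opens to 85 mm and grips with 20 to 120 N. Pads are 22 mm wide; open, the fingers measure 114 mm over their backs; the gripper's body (76 mm by 85 mm) begins 54 mm behind the grasp point. The pads swing forward as they close: fully open they stand 13 mm farther back than shut.
Start: joints at [1.171, 0.286, 1.577, -0, 1.279, -0.15], TCP at [0.167, 0.654, 0.256] pointing down, gripper open.
Joint ranges: [-2.77, 2.77], [-0.9, 2.22], [0.21, 2.48], [-1.53, 4.67], [0.24, 2.81], [-2.84, 2.84]. Speed limits (rad/s): [2.79, 2.79, 3.14, 3.14, 3.14, 3.14].

INTERFACE

Orientations are given as a rotation vector (axis times angle).
In Python, from rig import arm gives the robot as it stands.
- The arm moves only by the shell command python3 -m crank 'ROWS' [FORCE]. ROWS is JSON, a list of rows, each an object of numbers: "gripper": the closure, from -1 (fully open) to 1 (shut); "tx", "ty", "tz": the shift along the tool's x, y, z in mm; "ax", "ay", "az": the turn, a rotation vector about the tool's x, y, z in rad. In form: [{"gripper": .., "tx": .., "ty": .., "tz": .., "ax": .., "ay": .., "az": ..}, ...]. A call has 1 to 12 rows; each row is the pose to reach, as a shift and turn from the pose commanded when the call began, along the tool's axes at that moment; what a row does not reach only later rows make up. A row lasts 1/10 s, in which the tool goes at most 50 mm and 8.59 degrees, less where a joint would pass 70% of its speed; a pose out of reach is approached as far as the arm can. A call with a gripper value outside its range is refused whole. The fingers move at their own pace and stop on an object; FORCE is the grip in N (left out, the last holds). Time passes only in rows, so rows that repeat a pose let the fingers close. It gives the time, the measured TCP pose, the force, the opening and the grip force at its end, in the units of the state.
- arm.sense(): the state, without advancing time (a new reading comes with each control period).
- arm.grab_frame(name): name is "side" or "top"; returns a dict with "img" (400x640x3 uint8, red, green, blue), "fovy" (degrees; the focal length in pixels is half the picture's height over the tangent of half this angle, whatever the lens; pixels are square), "cx", "cy" (the principal point, pixels), "k1" (the pictures are not rectified: a ray, as slopes to the right and down, at radius r is drawn at 1 + k1 r^2 times it, then the intrinsics apply), "rvec" (rotation vector, rad) and "tvec" (3), from world to camera coordinates, as OpenCV has them. Camera axes: x right, y down, z forward; pixel columns grow to the right and rows downward; lengths in m; the calibration is good to about 2 mm. A picture is of the moment at which its call begins. There is no depth.
- arm.close_job(): hands the job in; it is judged then, once.
Trained networks look in a picture, given as the dict that the camera call returned (one of the last four; its "shot" number tells which), for a name from the list of things; names that differ only in an ending like _2 or _b are one class to them, and where a whole thing is asked for, a point or a joint stands for the part that bears it (a point fixed in the world has none). Each returns a list of dicts, best first, with "score" (0 to 1); they miss things now and then, are a little off and sometimes report something else, mostly with a low value. They report only what shows in the picture. A call takes as long as a camera call.
- arm.find_in(picture, target): "point" ([x, y, z] in m, in world coordinates, good to about 4 mm: the middle of the surface that is visible of it).
- arm.regions_of(picture, target): "pixels" (400x640 bool, what is visible of it).
- arm.pinpoint(picture, target): "point" ([x, y, z] in m, in world coordinates, good to about 4 mm: a listed point, or the origin of a listed thing).
The state is a dict: "t": time; "q": joint angles; "joint_velocities": joint speeds; "joint_torque": joint torques, N m; "eef_pos": TCP position; "orientation": TCP orientation; "ft_force": force on the tool from outside, world axes, zero at the start; "wrist_torque": the same for the moment, N m; "gripper_width": opening from 0.0 (shut) to 1.0 (fully open); "gripper_force": force on a finger pad.
Only numpy, scipy, OpenCV 4.12 (cv2) and the standard library are available. Lean on these libraries where they do the work, as an engineer would, in place of code of your own. Each camera call takes 0.05 s, during which the arm holds its last target. There are 200 camera calls.

## Working session

There is one attempt and no reset: what is moved stays moved. The work goes in short steps, Python scripts to look and compute and a shell command to move; the robot and the scene stay as the last step left them, time stands still between calls to the robot, and variables do not carry over. Pictures are saved under pics/ and viewed, at most 10 in all, crops included, and the job is handed in when it is done.

```bash
mkdir -p pics; cat > h.py <<'E'
from rig import arm
import numpy as np, cv2
from scipy.spatial.transform import Rotation as R
def shot(cam,name=None):
    p=arm.grab_frame(cam)
    if name: cv2.imwrite(f'pics/{name}.png',p['img'][:,:,::-1])
    return p
def proj(p,X):
    f=200/np.tan(np.radians(p['fovy'])/2)
    c=R.from_rotvec(p['rvec']).apply(np.atleast_2d(X))+p['tvec']
    s=c[:,:2]/c[:,2:]; s=s*(1+p['k1']*(s**2).sum(1,keepdims=True))
    return s*f+[p['cx'],p['cy']]
E
python3 - <<'E'
from h import *
for cam in('top','side'):
    p=shot(cam,cam+'0')
    for n in ['jig','left_arm_post','right_arm_post','left_arm_pivot','right_arm_pivot','plate_centre','marker','tape_measure','cork_block','cup']:
        print(cam,n,[(np.round(d['point'],3),round(d['score'],2),proj(p,d['point'])[0].round()) for d in arm.pinpoint(p,n)[:2]])
s=arm.sense();print(s['eef_pos'],s['orientation'],R.from_rotvec(s['orientation']).as_matrix().round(3))
E
```

```text
top jig []
top left_arm_post [(array([0.524, 0.112, 0.049]), 0.95, array([288., 229.]))]
top right_arm_post [(array([ 0.629, -0.133,  0.052]), 0.68, array([397., 186.])), (array([ 0.58 , -0.077,  0.03 ]), 0.21, array([371., 208.]))]
top left_arm_pivot [(array([0.586, 0.121, 0.025]), 0.68, array([286., 204.]))]
top right_arm_pivot [(array([ 0.578, -0.077,  0.028]), 0.6, array([371., 209.]))]
top plate_centre [(array([0.582, 0.026, 0.023]), 0.56, array([326., 207.]))]
top marker [(array([ 0.43 , -0.06 , -0.002]), 0.78, array([362., 274.]))]
top tape_measure [(array([0.744, 0.067, 0.003]), 0.82, array([311., 142.]))]
top cork_block [(array([ 0.686,  0.241, -0.001]), 0.71, array([239., 164.])), (array([ 0.539, -0.221,  0.005]), 0.63, array([431., 229.]))]
top cup [(array([ 0.536, -0.218,  0.001]), 0.74, array([430., 230.]))]
side jig [(array([ 0.586,  0.026, -0.001]), 0.89, array([315., 222.]))]
side left_arm_post [(array([0.518, 0.113, 0.048]), 0.62, array([344., 228.]))]
side right_arm_post [(array([ 0.629, -0.128,  0.053]), 0.68, array([303., 171.]))]
side left_arm_pivot [(array([0.589, 0.122, 0.023]), 0.74, array([311., 238.]))]
side right_arm_pivot [(array([ 0.578, -0.077,  0.026]), 0.86, array([321., 191.])), (array([0.584, 0.025, 0.001]), 0.72, array([316., 222.]))]
side plate_centre []
side marker [(array([ 0.427, -0.058,  0.001]), 0.63, array([380., 206.]))]
side tape_measure [(array([ 0.746,  0.064, -0.   ]), 0.92, array([246., 228.]))]
side cork_block [(array([ 0.687,  0.242, -0.004]), 0.56, array([259., 282.]))]
side cup [(array([ 0.538, -0.22 ,  0.004]), 0.66, array([338., 172.]))]
[0.16681798 0.65403958 0.25633991] [-3.91357918e-01 -3.11709169e+00 -1.87314068e-05] [[-0.969  0.247 -0.   ]
 [ 0.247  0.969  0.   ]
 [ 0.     0.    -1.   ]]
```

View pics/top0.png

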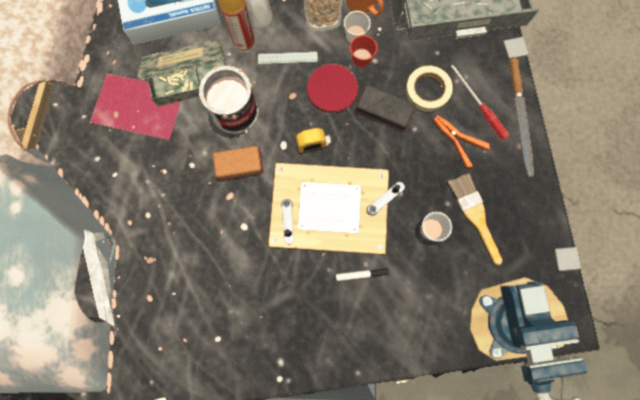

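View pics/side0.png

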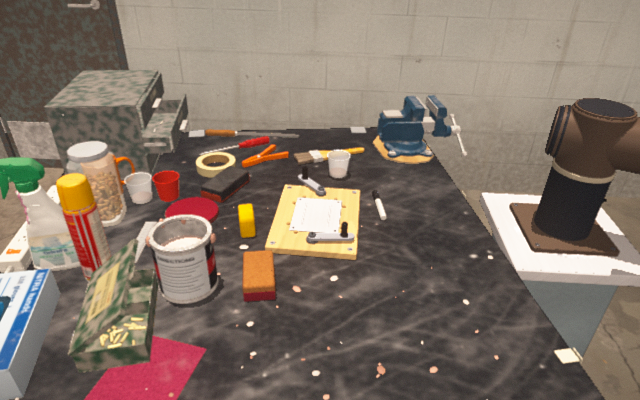

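The top view shows the jig spanning about (270–388, 165–253). The left arm runs from its pivot (286,204) towards the robot, with its post near (288,229). The right arm runs from its pivot (371,209) out to its post at (397,186). Nothing blocks the start side of either post, and the networks' points match both pictures.

```bash
cat >> h.py <<'E'
PL=np.array([.5875,.1215]);PR=np.array([.578,-.077]);yaw=-.048
def finger(side,th,gap,z):
    """finger pose: th arm angle (rad), gap finger centre behind post (m)"""
    a=(-np.pi/2 if side=='L' else np.pi/2)+yaw-th
    u=np.array([np.cos(a),np.sin(a)]);t=np.array([-u[1],u[0]])
    xy=(PL if side=='L' else PR)+.07*u-gap*t
    ty=a+np.pi/2 + (np.pi if side=='L' else 0)   # tool x heading: L pushes with -x, R with +x
    return np.r_[xy,z],ty
def rows(poses):
    s=arm.sense();M=R.from_rotvec(s['orientation']);p0=s['eef_pos']
    for P,ty in poses:
        x=np.array([np.cos(ty),np.sin(ty),0]);z=np.array([0,0,-1.]);y=np.cross(z,x)
        d=M.inv().apply(P-p0)*1000
        v=(M.inv()*R.from_matrix(np.c_[x,y,z])).as_rotvec()
        print(P.round(3),d.round(1),v.round(3))
E
python3 - <<'E'
from h import *
rows([finger('L',1.39,.04,.25),finger('L',1.39,.04,.075)])
E
```

```text
[0.513 0.152 0.25 ] [-459.4 -401.     6.3] [-0.    -0.     1.188]
[0.513 0.152 0.075] [-459.4 -401.   181.3] [-0.    -0.     1.188]
```

```bash
python3 -m crank '[{"gripper":1,"tx":-230,"ty":-200,"tz":6,"az":0.6},{"gripper":1,"tx":-459,"ty":-401,"tz":6,"az":1.19},{"gripper":1,"tx":-459,"ty":-401,"tz":6,"az":1.19},{"gripper":1,"tx":-459,"ty":-401,"tz":6,"az":1.19},{"gripper":1,"tx":-459,"ty":-401,"tz":6,"az":1.19},{"gripper":1,"tx":-459,"ty":-401,"tz":6,"az":1.19},{"gripper":1,"tx":-459,"ty":-401,"tz":6,"az":1.19},{"gripper":1,"tx":-459,"ty":-401,"tz":6,"az":1.19},{"gripper":1,"tx":-459,"ty":-401,"tz":6,"az":1.19},{"gripper":1,"tx":-459,"ty":-401,"tz":6,"az":1.19},{"gripper":1,"tx":-459,"ty":-401,"tz":6,"az":1.19},{"gripper":1,"tx":-459,"ty":-401,"tz":6,"az":1.19}]'
python3 - <<'E'
from h import *
rows([finger('L',1.39,.04,.25),finger('L',1.39,.04,.075)])
E
```

```text
[0.513 0.152 0.25 ] [-459.4 -401.     6.3] [-0.    -0.     1.188]
[0.513 0.152 0.075] [-459.4 -401.   181.3] [-0.    -0.     1.188]validation failed for argument at $[0]...
```

```bash
python3 -m crank '[{"gripper":1,"tx":-230,"ty":-200,"tz":6,"ax":0,"ay":0,"az":0.6},{"gripper":1,"tx":-459,"ty":-401,"tz":6,"ax":0,"ay":0,"az":1.19},{"gripper":1,"tx":-459,"ty":-401,"tz":6,"ax":0,"ay":0,"az":1.19},{"gripper":1,"tx":-459,"ty":-401,"tz":6,"ax":0,"ay":0,"az":1.19},{"gripper":1,"tx":-459,"ty":-401,"tz":6,"ax":0,"ay":0,"az":1.19},{"gripper":1,"tx":-459,"ty":-401,"tz":6,"ax":0,"ay":0,"az":1.19},{"gripper":1,"tx":-459,"ty":-401,"tz":6,"ax":0,"ay":0,"az":1.19},{"gripper":1,"tx":-459,"ty":-401,"tz":6,"ax":0,"ay":0,"az":1.19},{"gripper":1,"tx":-459,"ty":-401,"tz":6,"ax":0,"ay":0,"az":1.19},{"gripper":1,"tx":-459,"ty":-401,"tz":6,"ax":0,"ay":0,"az":1.19},{"gripper":1,"tx":-459,"ty":-401,"tz":6,"ax":0,"ay":0,"az":1.19},{"gripper":1,"tx":-459,"ty":-401,"tz":6,"ax":0,"ay":0,"az":1.19}]'
python3 - <<'E'
from h import *
rows([finger('L',1.39,.04,.25),finger('L',1.39,.04,.075)])
E
```

```text
t: 2.3
eef_pos: [0.5079, 0.158, 0.2508]
orientation: [2.071, 2.361, 0.001]
ft_force: [0.9, 1.0, 0.1]
gripper_width: -0.003
gripper_force: 0.0
[0.513 0.152 0.25 ] [-6.7  4.   0.8] [ 0.001 -0.    -0.002]
[0.513 0.152 0.075] [ -6.7   3.8 175.8] [ 0.001 -0.    -0.002]
```

```bash
python3 -m crank '[{"gripper":1,"tx":-6,"ty":4,"tz":40,"ax":0,"ay":0,"az":0},{"gripper":1,"tx":-6,"ty":4,"tz":80,"ax":0,"ay":0,"az":0},{"gripper":1,"tx":-6,"ty":4,"tz":115,"ax":0,"ay":0,"az":0},{"gripper":1,"tx":-6,"ty":4,"tz":145,"ax":0,"ay":0,"az":0},{"gripper":1,"tx":-6,"ty":4,"tz":165,"ax":0,"ay":0,"az":0},{"gripper":1,"tx":-6,"ty":4,"tz":176,"ax":0,"ay":0,"az":0},{"gripper":1,"tx":-6,"ty":4,"tz":176,"ax":0,"ay":0,"az":0},{"gripper":1,"tx":-6,"ty":4,"tz":176,"ax":0,"ay":0,"az":0}]'
python3 - <<'E'
from h import *
p=shot('side','s1')
P=p['img'][140:280,240:420];cv2.imwrite('pics/s1c.png',cv2.resize(P[:,:,::-1],None,fx=4,fy=4,interpolation=cv2.INTER_CUBIC))
rows([finger('L',t,.018,.075) for t in np.linspace(1.39,0,12)])
E
```

```text
t: 3.1
eef_pos: [0.5126, 0.1546, 0.0754]
orientation: [2.07, 2.361, 0.002]
ft_force: [0.1, 0.3, -0.6]
gripper_width: 0.004
gripper_force: 0.0
[0.516 0.13  0.075] [-24.7  -0.5   0.9] [ 0.003  0.    -0.002]
[0.515 0.121 0.075] [-33.7  -2.2   0.9] [ 0.003  0.    -0.128]
[0.516 0.112 0.075] [-42.8  -2.7   0.9] [ 0.003  0.    -0.254]
[0.518 0.103 0.075] [-51.9  -2.1   0.9] [ 0.003  0.001 -0.381]
[0.521 0.094 0.075] [-60.9  -0.4   0.9] [ 0.003  0.001 -0.507]
[0.525 0.086 0.075] [-69.5   2.5   0.9] [ 0.003  0.001 -0.633]
[0.529 0.078 0.075] [-77.8   6.4   1. ] [ 0.003  0.001 -0.76 ]
[0.535 0.071 0.075] [-85.4  11.3   1. ] [ 0.003  0.001 -0.886]
[0.542 0.065 0.075] [-92.4  17.2   1. ] [ 3.000e-03  1.000e-03 -1.013e+00]
[0.55  0.06  0.075] [-98.6  23.9   1. ] [ 0.002  0.002 -1.139]
[0.558 0.056 0.075] [-103.9   31.3    1. ] [ 0.002  0.002 -1.265]
[0.566 0.052 0.075] [-108.3   39.4    1. ] [ 0.002  0.002 -1.392]
```

View pics/s1c.png

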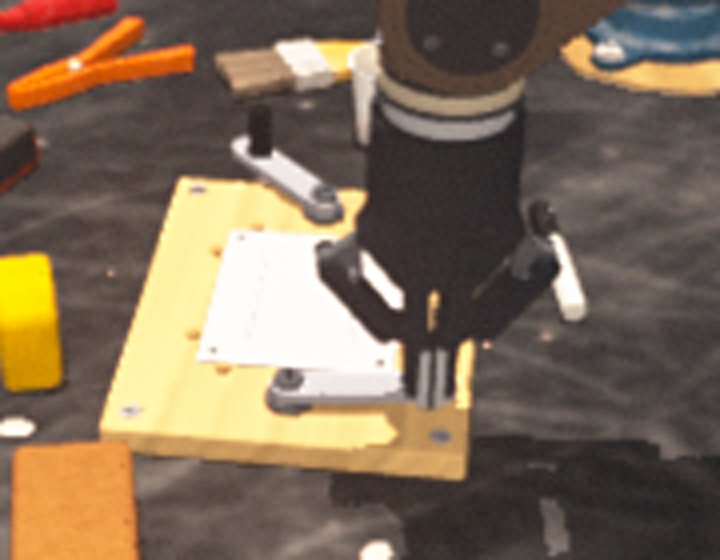

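The closed fingertip stands on the outer side of the left post, at about (430,400) in the crop, and clear of it. I'll push it along the arc.

```bash
python3 -m crank '[{"gripper":1,"tx":-12,"ty":0,"tz":0,"ax":0,"ay":0,"az":0},{"gripper":1,"tx":-20,"ty":0,"tz":0,"ax":0,"ay":0,"az":0},{"gripper":1,"tx":-25,"ty":-0.5,"tz":0,"ax":0,"ay":0,"az":0},{"gripper":1,"tx":-34,"ty":-2,"tz":0,"ax":0,"ay":0,"az":-0.13},{"gripper":1,"tx":-43,"ty":-2.5,"tz":0,"ax":0,"ay":0,"az":-0.255},{"gripper":1,"tx":-52,"ty":-2,"tz":0,"ax":0,"ay":0,"az":-0.38},{"gripper":1,"tx":-61,"ty":-0.5,"tz":0,"ax":0,"ay":0,"az":-0.507},{"gripper":1,"tx":-69.5,"ty":2.5,"tz":0,"ax":0,"ay":0,"az":-0.633},{"gripper":1,"tx":-78,"ty":6.5,"tz":0,"ax":0,"ay":0,"az":-0.76},{"gripper":1,"tx":-85.5,"ty":11.5,"tz":0,"ax":0,"ay":0,"az":-0.886},{"gripper":1,"tx":-92.5,"ty":17,"tz":0,"ax":0,"ay":0,"az":-1.01},{"gripper":1,"tx":-92.5,"ty":17,"tz":0,"ax":0,"ay":0,"az":-1.01}]'
python3 - <<'E'
from h import *
for c in('side','top'):
    p=shot(c,c+'2')
    for d in arm.pinpoint(p,'left_arm_post')[:2]:
        v=d['point'][:2]-PL; print(c,d['point'].round(3),d['score'],'th',(-np.pi/2+yaw-np.arctan2(v[1],v[0])+np.pi)%(2*np.pi)-np.pi)
P=cv2.imread('pics/side2.png')[140:280,240:420];cv2.imwrite('pics/s2c.png',cv2.resize(P,None,fx=4,fy=4,interpolation=cv2.INTER_CUBIC))
rows([finger('L',t,.018,.075) for t in np.linspace(.379,0,5)])
E
```

```text
t: 4.35
eef_pos: [0.5411, 0.064, 0.0746]
orientation: [0.672, 3.069, -0.0]
ft_force: [0.1, -0.1, -0.7]
gripper_width: 0.003
gripper_force: 0.0Traceback (most recent call last):
  File "<stdin>", line 5, in <module>
AttributeError: 'list' object has no attribute 'round'. Did you mean: 'count'?
```

```bash
cat >> h.py <<'E'
def angles(side,tag=None):
    n={'L':'left_arm_post','R':'right_arm_post'}[side];P0=PL if side=='L' else PR
    for c in('side','top'):
        p=shot(c,tag and c+tag)
        for d in arm.pinpoint(p,n)[:2]:
            v=np.array(d['point'])[:2]-P0;a=(-np.pi/2 if side=='L' else np.pi/2)
            print(c,np.round(d['point'],3),round(d['score'],2),'th',round((a+yaw-np.arctan2(v[1],v[0])+np.pi)%(2*np.pi)-np.pi,3),'r',np.linalg.norm(v).round(3))
def crop(src,out):
    P=cv2.imread(f'pics/{src}.png')[140:280,240:420];cv2.imwrite(f'pics/{out}.png',cv2.resize(P,None,fx=4,fy=4,interpolation=cv2.INTER_CUBIC))
E
python3 - <<'E'
from h import *
angles('L','2');crop('side2','s2c')
rows([finger('L',t,.018,.075) for t in np.linspace(.379,0,5)])
E
```

```text
side [0.558 0.057 0.048] 0.56 th 0.379 r 0.071
top [ 0.578 -0.075  0.025] 0.44 th 0.0 r 0.196
top [0.586 0.024 0.023] 0.44 th -0.034 r 0.097
[0.542 0.065 0.075] [-1.3  0.8 -0.6] [-0.     0.    -0.004]
[0.548 0.061 0.075] [-8.  -0.6 -0.6] [-0.     0.    -0.098]
[0.554 0.058 0.075] [-14.9  -1.3  -0.6] [-0.     0.    -0.193]
[0.56  0.055 0.075] [-21.7  -1.4  -0.6] [-0.     0.    -0.288]
[0.566 0.052 0.075] [-28.5  -0.8  -0.6] [-0.     0.    -0.383]
```

View pics/s2c.png

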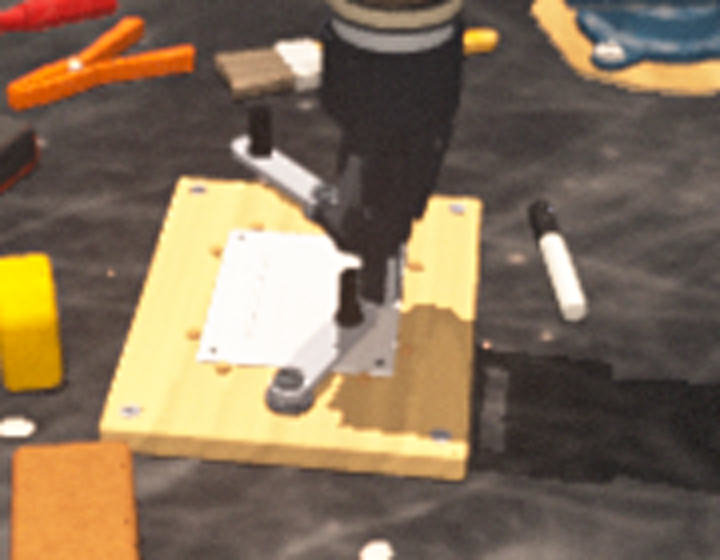

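The left arm follows as modelled, with theta about 0.38 and its post at (348,300) in the crop. Next I'll finish the swing, back off and lift.

```bash
python3 -m crank '[{"gripper":1,"tx":-8,"ty":-0.5,"tz":0,"ax":0,"ay":0,"az":-0.1},{"gripper":1,"tx":-15,"ty":-1.3,"tz":0,"ax":0,"ay":0,"az":-0.19},{"gripper":1,"tx":-22,"ty":-1.4,"tz":0,"ax":0,"ay":0,"az":-0.29},{"gripper":1,"tx":-26,"ty":-1,"tz":0,"ax":0,"ay":0,"az":-0.35},{"gripper":1,"tx":-28.5,"ty":-1,"tz":0,"ax":0,"ay":0,"az":-0.38},{"gripper":1,"tx":-28.5,"ty":-1,"tz":0,"ax":0,"ay":0,"az":-0.38},{"gripper":1,"tx":-22,"ty":-4,"tz":0,"ax":0,"ay":0,"az":-0.38},{"gripper":1,"tx":-5,"ty":-11,"tz":0,"ax":0,"ay":0,"az":-0.38},{"gripper":1,"tx":-5,"ty":-11,"tz":-40,"ax":0,"ay":0,"az":-0.38},{"gripper":1,"tx":-5,"ty":-11,"tz":-85,"ax":0,"ay":0,"az":-0.38},{"gripper":1,"tx":-5,"ty":-11,"tz":-85,"ax":0,"ay":0,"az":-0.38}]'
python3 - <<'E'
from h import *
angles('L','3');angles('R')
rows([finger('R',2.34,.04,.16),finger('R',2.34,.04,.075)])
E
```

```text
t: 5.75
eef_pos: [0.5448, 0.0528, 0.167]
orientation: [0.079, 3.126, -0.001]
ft_force: [1.3, 0.5, 1.1]
gripper_width: 0.0
gripper_force: 0.0
side [0.584 0.05  0.05 ] 0.63 th 0.005 r 0.072
top [ 0.581 -0.077  0.027] 0.49 th -0.014 r 0.198
side [ 0.629 -0.133  0.054] 0.61 th 2.351 r 0.076
top [ 0.629 -0.133  0.054] 0.75 th 2.357 r 0.076
top [ 0.537 -0.221  0.001] 0.69 th -2.912 r 0.15
[ 0.597 -0.155  0.16 ] [ -67.3 -205.3   -2.5] [-3.000e-03 -2.000e-03  2.338e+00]
[ 0.597 -0.155  0.075] [ -67.5 -205.3   82.5] [-3.000e-03 -2.000e-03  2.338e+00]
```

```bash
python3 -m crank '[{"gripper":1,"tx":-15,"ty":-45,"tz":-10,"ax":0,"ay":0,"az":0.15},{"gripper":1,"tx":-30,"ty":-90,"tz":-10,"ax":0,"ay":0,"az":0.3},{"gripper":1,"tx":-45,"ty":-135,"tz":-10,"ax":0,"ay":0,"az":0.45},{"gripper":1,"tx":-60,"ty":-180,"tz":-10,"ax":0,"ay":0,"az":0.6},{"gripper":1,"tx":-67,"ty":-205,"tz":-3,"ax":0,"ay":0,"az":0.75},{"gripper":1,"tx":-67,"ty":-205,"tz":-3,"ax":0,"ay":0,"az":0.9},{"gripper":1,"tx":-67,"ty":-205,"tz":-3,"ax":0,"ay":0,"az":1.05},{"gripper":1,"tx":-67,"ty":-205,"tz":-3,"ax":0,"ay":0,"az":1.2},{"gripper":1,"tx":-67,"ty":-205,"tz":-3,"ax":0,"ay":0,"az":1.34},{"gripper":1,"tx":-67,"ty":-205,"tz":-3,"ax":0,"ay":0,"az":1.48},{"gripper":1,"tx":-67,"ty":-205,"tz":-3,"ax":0,"ay":0,"az":1.6},{"gripper":1,"tx":-67,"ty":-205,"tz":-3,"ax":0,"ay":0,"az":1.7}]'
python3 - <<'E'
from h import *
rows([finger('R',2.34,.04,.16),finger('R',2.34,.04,.075)])
E
```

```text
t: 7.35
eef_pos: [0.597, -0.1551, 0.1611]
orientation: [-2.414, -2.007, 0.001]
ft_force: [-0.2, 0.1, -1.4]
gripper_width: -0.002
gripper_force: 0.0
[ 0.597 -0.155  0.16 ] [-0.4 -0.2  1.1] [-0.002  0.     0.634]
[ 0.597 -0.155  0.075] [-0.4  0.  86.1] [-0.002  0.     0.634]
```

```bash
python3 -m crank '[{"gripper":1,"tx":0,"ty":0,"tz":0,"ax":0,"ay":0,"az":0.15},{"gripper":1,"tx":0,"ty":0,"tz":0,"ax":0,"ay":0,"az":0.3},{"gripper":1,"tx":0,"ty":0,"tz":0,"ax":0,"ay":0,"az":0.45},{"gripper":1,"tx":0,"ty":0,"tz":15,"ax":0,"ay":0,"az":0.58},{"gripper":1,"tx":0,"ty":0,"tz":35,"ax":0,"ay":0,"az":0.634},{"gripper":1,"tx":0,"ty":0,"tz":55,"ax":0,"ay":0,"az":0.634},{"gripper":1,"tx":0,"ty":0,"tz":75,"ax":0,"ay":0,"az":0.634},{"gripper":1,"tx":0,"ty":0,"tz":86,"ax":0,"ay":0,"az":0.634},{"gripper":1,"tx":0,"ty":0,"tz":86,"ax":0,"ay":0,"az":0.634}]'
python3 - <<'E'
from h import *
shot('side','side4');crop('side4','s4c')
rows([finger('R',t,.018,.075) for t in np.linspace(2.34,1.17,10)])
E
```

```text
t: 8.25
eef_pos: [0.5958, -0.1545, 0.0736]
orientation: [-2.915, -1.16, 0.006]
ft_force: [-0.4, -0.6, -0.4]
gripper_width: -0.0
gripper_force: 0.0
[ 0.613 -0.14   0.075] [21.6  0.4  0.2] [-0.002  0.001  0.004]
[ 0.621 -0.135  0.075] [30.9  2.2  0.2] [-0.002  0.001 -0.126]
[ 0.628 -0.129  0.075] [40.2  2.8  0.2] [-0.002  0.001 -0.256]
[ 0.634 -0.122  0.075] [49.6  2.1  0.2] [-0.002  0.001 -0.386]
[ 0.64  -0.115  0.075] [58.8  0.2  0.2] [-0.003  0.    -0.516]
[ 0.644 -0.106  0.075] [67.7 -2.8  0.2] [-0.003  0.    -0.646]
[ 0.647 -0.098  0.075] [76.1 -7.   0.2] [-0.003  0.    -0.776]
[ 0.649 -0.088  0.075] [ 83.9 -12.2   0.2] [-0.003 -0.    -0.906]
[ 0.65  -0.079  0.075] [ 91.  -18.4   0.2] [-0.003 -0.    -1.036]
[ 0.65  -0.07   0.075] [ 97.2 -25.4   0.2] [-0.003 -0.    -1.166]
```

View pics/s4c.png

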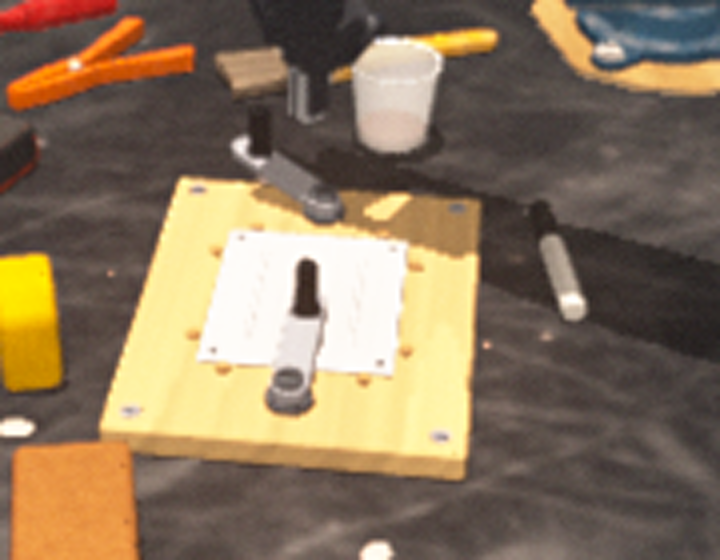

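The left arm now points straight across the plate, with its pivot at (290,388) and post at (308,285). The fingertip is behind the right post, at about (308,110), and clear of the cup. I'll push the right arm now.

```bash
python3 -m crank '[{"gripper":1,"tx":10,"ty":0,"tz":0,"ax":0,"ay":0,"az":0},{"gripper":1,"tx":17,"ty":0,"tz":0,"ax":0,"ay":0,"az":0},{"gripper":1,"tx":22,"ty":0.5,"tz":0,"ax":0,"ay":0,"az":0},{"gripper":1,"tx":31,"ty":2,"tz":0,"ax":0,"ay":0,"az":-0.126},{"gripper":1,"tx":40,"ty":3,"tz":0,"ax":0,"ay":0,"az":-0.256},{"gripper":1,"tx":49.5,"ty":2,"tz":0,"ax":0,"ay":0,"az":-0.386},{"gripper":1,"tx":59,"ty":0,"tz":0,"ax":0,"ay":0,"az":-0.516},{"gripper":1,"tx":67.5,"ty":-3,"tz":0,"ax":0,"ay":0,"az":-0.646},{"gripper":1,"tx":76,"ty":-7,"tz":0,"ax":0,"ay":0,"az":-0.776},{"gripper":1,"tx":84,"ty":-12,"tz":0,"ax":0,"ay":0,"az":-0.906},{"gripper":1,"tx":91,"ty":-18.5,"tz":0,"ax":0,"ay":0,"az":-1.036},{"gripper":1,"tx":91,"ty":-18.5,"tz":0,"ax":0,"ay":0,"az":-1.036}]'
python3 - <<'E'
from h import *
angles('R')
rows([finger('R',t,.018,.075) for t in np.linspace(1.3,0.13,10)])
E
```

```text
t: 9.5
eef_pos: [0.6514, -0.0783, 0.0771]
orientation: [1.958, 2.455, 0.001]
ft_force: [0.7, -0.1, 0.5]
gripper_width: -0.002
gripper_force: 0.0
side [ 0.653 -0.062  0.056] 0.57 th 1.321 r 0.076
side [0.586 0.12  0.022] 0.21 th -0.005 r 0.197
top [0.585 0.025 0.02 ] 0.37 th 0.024 r 0.102
[ 0.65  -0.079  0.075] [ 0.3 -0.7  1.7] [ 0.001 -0.    -0.002]
[ 0.65  -0.07   0.075] [9.5 1.  1.7] [ 0.001  0.    -0.132]
[ 0.648 -0.06   0.075] [18.9  1.5  1.7] [ 0.001  0.    -0.262]
[ 0.646 -0.051  0.075] [28.3  0.8  1.7] [ 0.001  0.    -0.392]
[ 0.642 -0.043  0.075] [37.5 -1.1  1.7] [ 0.001  0.    -0.522]
[ 0.637 -0.035  0.075] [46.3 -4.2  1.7] [ 0.001  0.    -0.652]
[ 0.631 -0.028  0.075] [54.7 -8.4  1.6] [ 0.001  0.    -0.782]
[ 0.624 -0.021  0.075] [ 62.5 -13.7   1.6] [ 0.001  0.    -0.912]
[ 0.616 -0.016  0.075] [ 69.5 -19.9   1.6] [ 1.000e-03  0.000e+00 -1.042e+00]
[ 0.608 -0.011  0.075] [ 75.7 -27.    1.6] [ 1.000e-03  0.000e+00 -1.172e+00]
```

```bash
python3 -m crank '[{"gripper":1,"tx":9.5,"ty":1,"tz":1,"ax":0,"ay":0,"az":-0.132},{"gripper":1,"tx":19,"ty":1.5,"tz":1.5,"ax":0,"ay":0,"az":-0.262},{"gripper":1,"tx":28,"ty":1,"tz":1.5,"ax":0,"ay":0,"az":-0.392},{"gripper":1,"tx":37.5,"ty":-1,"tz":1.5,"ax":0,"ay":0,"az":-0.522},{"gripper":1,"tx":46.5,"ty":-4,"tz":1.5,"ax":0,"ay":0,"az":-0.652},{"gripper":1,"tx":54.5,"ty":-8.5,"tz":1.5,"ax":0,"ay":0,"az":-0.782},{"gripper":1,"tx":62.5,"ty":-13.5,"tz":1.5,"ax":0,"ay":0,"az":-0.912},{"gripper":1,"tx":69.5,"ty":-20,"tz":1.5,"ax":0,"ay":0,"az":-1.042},{"gripper":1,"tx":69.5,"ty":-20,"tz":1.5,"ax":0,"ay":0,"az":-1.042}]'
python3 - <<'E'
from h import *
angles('R')
rows([finger('R',t,.018,.075) for t in (.26,.17,.08,0)]+[finger('R',0,.05,.075),finger('R',0,.05,.2)])
E
```

```text
t: 10.6
eef_pos: [0.6159, -0.0159, 0.0753]
orientation: [0.48, 3.104, 0.0]
ft_force: [-0.2, -0.8, 0.0]
gripper_width: -0.001
gripper_force: 0.0
side [ 0.602 -0.013  0.055] 0.57 th 0.309 r 0.069
[ 0.616 -0.016  0.075] [-0.2  0.4 -0.2] [ 0.    -0.    -0.001]
[ 0.611 -0.013  0.075] [ 6.1  1.7 -0.2] [ 0.    -0.    -0.091]
[ 0.605 -0.01   0.075] [12.6  2.5 -0.1] [ 0.    -0.    -0.181]
[ 0.599 -0.008  0.075] [18.4  2.7 -0.1] [ 0.    -0.    -0.261]
[ 0.631 -0.009  0.075] [-12.5  10.9  -0.2] [ 0.    -0.    -0.261]
[ 0.631 -0.009  0.2  ] [ -12.5   10.9 -125.2] [ 0.    -0.    -0.261]
```

```bash
python3 -m crank '[{"gripper":1,"tx":6,"ty":1.5,"tz":0,"ax":0,"ay":0,"az":-0.09},{"gripper":1,"tx":12.5,"ty":2.5,"tz":0,"ax":0,"ay":0,"az":-0.18},{"gripper":1,"tx":16,"ty":2.5,"tz":0,"ax":0,"ay":0,"az":-0.23},{"gripper":1,"tx":18.5,"ty":2.5,"tz":0,"ax":0,"ay":0,"az":-0.26},{"gripper":1,"tx":18.5,"ty":2.5,"tz":0,"ax":0,"ay":0,"az":-0.26},{"gripper":1,"tx":8,"ty":5,"tz":0,"ax":0,"ay":0,"az":-0.26},{"gripper":1,"tx":-12,"ty":11,"tz":0,"ax":0,"ay":0,"az":-0.26},{"gripper":1,"tx":-12,"ty":11,"tz":-40,"ax":0,"ay":0,"az":-0.26},{"gripper":1,"tx":-12,"ty":11,"tz":-85,"ax":0,"ay":0,"az":-0.26},{"gripper":1,"tx":-12,"ty":11,"tz":-130,"ax":0,"ay":0,"az":-0.26},{"gripper":1,"tx":-12,"ty":11,"tz":-130,"ax":0,"ay":0,"az":-0.26}]'
python3 - <<'E'
from h import *
angles('R');angles('L')
rows([(np.array([.5,.4,.25]),np.pi)])
E
```

```text
t: 11.9
eef_pos: [0.6354, -0.0094, 0.2139]
orientation: [0.073, 3.126, -0.003]
ft_force: [0.9, -0.5, 1.9]
gripper_width: 0.003
gripper_force: 0.0
side [ 0.586 -0.008  0.055] 0.55 th 0.069 r 0.069
side [0.585 0.053 0.048] 0.7 th -0.016 r 0.069
[0.5  0.4  0.25] [148.7 402.4 -46.4] [ 0.001 -0.004 -0.046]
```

Both arms read within about 4°. I'll draw back and check from above.

```bash
python3 -m crank '[{"gripper":1,"tx":16,"ty":45,"tz":-46,"ax":0,"ay":0,"az":0},{"gripper":1,"tx":33,"ty":90,"tz":-46,"ax":0,"ay":0,"az":0},{"gripper":1,"tx":50,"ty":135,"tz":-46,"ax":0,"ay":0,"az":0},{"gripper":1,"tx":66,"ty":180,"tz":-46,"ax":0,"ay":0,"az":0},{"gripper":1,"tx":83,"ty":225,"tz":-46,"ax":0,"ay":0,"az":0},{"gripper":1,"tx":100,"ty":270,"tz":-46,"ax":0,"ay":0,"az":0},{"gripper":1,"tx":116,"ty":315,"tz":-46,"ax":0,"ay":0,"az":0},{"gripper":1,"tx":133,"ty":360,"tz":-46,"ax":0,"ay":0,"az":0},{"gripper":1,"tx":148,"ty":402,"tz":-46,"ax":0,"ay":0,"az":0},{"gripper":1,"tx":148,"ty":402,"tz":-46,"ax":0,"ay":0,"az":0},{"gripper":1,"tx":148,"ty":402,"tz":-46,"ax":0,"ay":0,"az":0}]'
python3 - <<'E'
from h import *
angles('R','5');angles('L')
p=shot('top')
for n in('right_arm_pivot','left_arm_pivot','plate_centre','cup','marker','tape_measure','cork_block'): print(n,[(np.round(d['point'],3),round(d['score'],2)) for d in arm.pinpoint(p,n)[:1]])
P=p['img'][140:290,220:460,::-1];cv2.imwrite('pics/t5c.png',cv2.resize(P,None,fx=3.3,fy=3.3,interpolation=cv2.INTER_CUBIC))
E
```

```text
t: 13.4
eef_pos: [0.5004, 0.4002, 0.2498]
orientation: [-0.068, -3.139, 0.002]
ft_force: [0.2, -0.4, -0.2]
gripper_width: 0.002
gripper_force: 0.0
side [ 0.584 -0.007  0.056] 0.66 th 0.04 r 0.07
top [ 0.583 -0.009  0.053] 0.78 th 0.023 r 0.068
top [0.588 0.122 0.025] 0.38 th 0.004 r 0.2
top [0.588 0.049 0.048] 0.91 th -0.048 r 0.072
top [0.582 0.019 0.004] 0.36 th 0.007 r 0.102
right_arm_pivot [(array([ 0.576, -0.078,  0.027]), 0.91)]
left_arm_pivot [(array([0.588, 0.122, 0.024]), 0.86)]
plate_centre [(array([0.584, 0.023, 0.022]), 0.82)]
cup [(array([ 0.534, -0.22 ,  0.003]), 0.61)]
marker [(array([ 0.43 , -0.061,  0.002]), 0.64)]
tape_measure [(array([0.739, 0.064, 0.002]), 0.57)]
cork_block [(array([ 0.686,  0.243, -0.001]), 0.56)]
```

View pics/t5c.png

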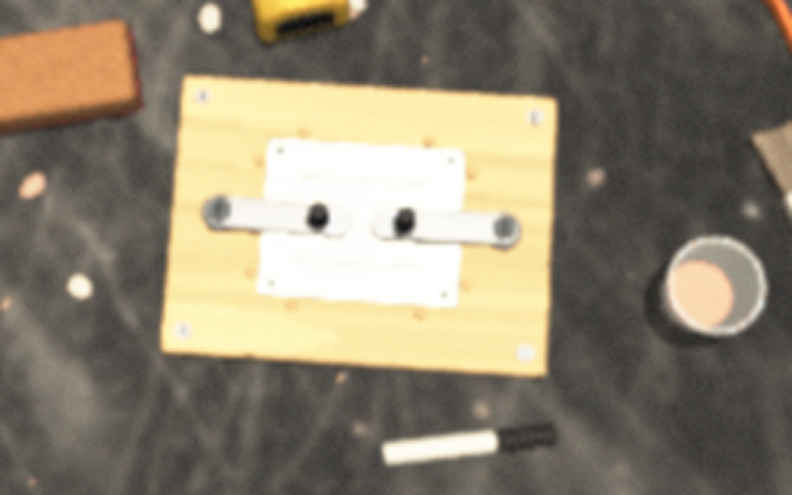

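Both arms point straight in over the plate: left pivot (218,210) to post (317,215), right pivot (505,228) to post (404,220). The plate and the surrounding items have not moved.

```bash
python3 -c "
from rig import arm
print(arm.close_job())"
```

```text
the job is handed in; nothing more can be done
None
```

Both swing arms now point straight in across the plate, within about 3° by the final camera estimates; the plate and the items around the jig read as unmoved, the robot is drawn back, and the job is handed in.

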